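# Fit the blade sharpener on the deli slicer and hold its plunger down

## Robot

A 6-joint arm with a two-finger parallel gripper is mounted at the origin on the work surface. World frame = base frame: x ahead of the robot, y to its left, z up, the work surface at z = 0. Lengths are in m, angles in degrees, forces in N, time in s.
With the tool pointing down it reaches from about 0.3 to 0.75 m from the base axis. Payload 8.5 kg.
Tool frame: the origin (TCP) lies midway between the tips of the shut fingers; the grasp point (between the pads) lies 19 mm behind it (env.tcp_to_grasp is the z of the grasp point in the tool frame, in m); z points along the fingers, y is the line along which they close (so a half turn about z gives the same grasp; the last joint's range is limited). The gripper opens to 85 mm and grips with 20 to 120 N. Pads are 22 mm wide; open, the fingers measure 114 mm over their backs; the gripper's body (76 mm by 85 mm) begins 54 mm behind the grasp point. The pads swing forward as they close: fully open they stand 13 mm farther back than shut.
Start: joints at [-82.466, 21.807, 74.336, -0, 83.858, -12.336], TCP at [0.187, -0.517, 0.231] pointing down, gripper open.
Joint ranges: [-178.18, 178.18], [-50.72, 133.34], [12.68, 142.11], [-81.47, 261.47], [9.98, 163.14], [-165.26, 165.26]. Speed limits (degrees/s): [136.94, 136.94, 180, 180, 180, 180].

## Interface

Orientations are given as a 3x3 rotation matrix whose columns are the frame's x, y, z axes.
In Python, from rig import env, imaging, job, models gives the robot as it stands. The module is installed in compiled form; this text tells all that it offers.
- The arm moves only by the tool jog_arm, never from a script. Its argument "plan" is text: rows parted by semicolons, each of 7 numbers parted by spaces: the turn, a rotation vector about the tool's x, y, z in degrees, then the shift along the tool's x, y, z in cm, then the closure in counts, from 0 (fully open) to 255 (shut). In form: rx ry rz x y z claw; .... A call has 1 to 10 rows; each row shifts and turns the commanded pose from where the row before left it, along the tool's axes as they then stand; what a row does not reach is not made up. A row lasts 1/12 s, in which the tool goes at most 41.7 mm and 7.16 degrees, less where a joint would pass 70% of its speed; a pose out of reach is approached as far as the arm can. A call with a gripper value outside its range is refused whole. The fingers move at their own pace and stop on an object; "grip_force" is the grip in N (left out, the last holds). Time passes only in rows, so rows that do not move let the fingers close. It gives the time, the measured TCP pose, the force, the opening and the grip force at its end, in the units of the state.
- env.observe(): the state, without advancing time (a new reading comes with each control period).
- imaging.get_image(name): name is "scene" or "top" or "wrist"; returns a dict with "pixels" (384x512x3 uint8, red, green, blue), "depth" (384x512 float32, m along the optical axis (not along the pixel's ray), 0 where there is no reading), "fov_y" (degrees; the focal length in pixels is half the picture's height over the tangent of half this angle, whatever the lens; pixels are square), "cx", "cy" (the principal point, pixels), "distortion" ([k1, k2, p1, p2, k3] as OpenCV has them; the pictures are not rectified), "world_from_camera" (4x4, takes a point from camera to world coordinates). Camera axes: x right, y down, z forward; pixel columns grow to the right and rows downward; lengths in m; the calibration is good to about 2 mm. A picture is of the moment at which its call begins.
- job.close_job(): hands the job in; it is judged then, once.
Trained networks look in the newest picture that a camera, given by its name, has taken for a name from the list of things; names that differ only in an ending like _2 or _b are one class to them, and where a whole thing is asked for, a point or a joint stands for the part that bears it (a point fixed in the world has none). Each returns a list of dicts, best first, with "confidence" (0 to 1); they miss things now and then, are a little off and sometimes report something else, mostly with a low value. They report only what shows in the picture. A call takes as long as a camera call. They do not tell look-alikes from the thing itself.
- models.outline_of(camera, query): "region" (384x512 bool, what is visible of it) and "bbox" ([centre column, centre row, width, height] in pixels, round what is visible of it).
- models.tip_of(camera, query): "at" ([column, row] in pixels: a listed point, or the origin of a listed thing).
The state is a dict: "time_s": time; "q": joint angles; "qvel": joint speeds; "joint_efforts": joint torques, N m; "position": TCP position; "tool_rot": TCP orientation; "ft_force": force on the tool from outside, world axes, zero at the start; "wrist_torque": the same for the moment, N m; "grip_width": finger opening in m; "gripper_force": force on a finger pad.
Only numpy, scipy, OpenCV 4.12 (cv2) and the standard library are available. Lean on these libraries where they do the work, as an engineer would, in place of code of your own. Each camera call takes 0.05 s, during which the arm holds its last target. There are 200 camera calls.

## Task

The slicer's blade needs an edge. Set the loose sharpener fully home on the square post on top of the slicer, with its two stones straddling the top of the blade, then press the sharpener's plunger right down and finish still holding it down there, for me to run the blade under it. Do not ram the sharpener or lean hard on it, and leave the salami, the jar and the cheese where they are.

Things in the scene. Friction and masses are not known exactly. Their poses are not given: they have to be found in the camera images.
- slicer: Aluminium counter-top slicer, fixed, 375 x 300 mm, 246 mm tall. Origin on the counter below the blade's centre; z up, x away from the operator, y to his left. The upright round blade (190 mm) with its guard bar (246 mm high) lies in the plane y = 0; right of it (-y) the sliding product table with pusher (155 mm high); left of it the drive housing (192 mm high) that carries the post.
- seat (a point): Foot of the square steel post on the slicer's top, on its axis, level with the flat seat that the sharpener comes to rest on, 200 mm above the counter, at slicer x = 0, y = 50 mm. Axes as the slicer's. The post is 18 mm square, sides parallel to the slicer's x and y, 30 mm tall, its top 8 mm tapering to 11 mm square.
- blade_top (a point): Topmost point of the blade's edge, 245 mm above the counter, 50 mm from the post towards negative slicer y.
- sharpener: Loose aluminium block, 0.4 kg, standing upright. Origin: centre of its underside, z up. Foot 40 (x) x 44 (y) x 36 mm with a 20 mm square bore, 33 mm deep, open below; head 44 (x) x 50 (y) mm, 36 to 70 mm high: grip it across x. Plunger on top. A steel yoke sticks out of the -y face to 65 mm from the axis. Home: origin on seat, axes as the slicer's. Never over 80 N against the slicer.
- stones (a point): Point between the two small stone discs under the sharpener's yoke, 50 mm from its axis towards its -y, 48 mm above its underside. It comes above blade_top when the sharpener is home (the bore would also go on a quarter or half turn wrong).
- plunger_top (a point): Centre of the flat top of the plunger's round black cap, 30 mm wide, on the sharpener's axis, 90 mm above the sharpener's underside when up; it moves with the plunger.
- plunger (a joint): Travel of the plunger, m: 0 up, 0.012 fully down, where the cap lies on the head. It goes straight down; the spring pushes back with 5 N at the start and 9 N at the bottom, and lifts it again when let go.
- salami: Half a dark red salami standing on its cut face, 72 mm wide, 100 mm tall, rounded top; origin at the centre of its underside. Leave alone.
- jar: Closed amber glass jar, 66 mm wide, 95 mm tall; origin at the centre of its underside. Leave alone.
- cheese: Block of yellow cheese, 112 x 65 x 66 mm, on a white board (200 x 160 x 12 mm); origin at the centre of its underside. Leave alone.
Not all that is in view belongs to the job. Of the things like the sharpener, leave any that is red; of the rest the smaller one is meant.

How it is judged (in metres and radians):
On the way:
1. the sharpener is fully home on the square post, stones over the blade (z of sharpener in the frame of seat between -0.004 and 0.004 m and horizontal distance between sharpener and seat below 0.004 m and horizontal distance between stones and blade_top below 0.008 m and angle between sharpener's own z axis and vertical below 0.07 rad), for 0.2 s.
At the end, for the whole second after the job is handed in: The sharpener is home on the post (underside within 4 mm of the seat, on the post's axis within 4 mm, upright, stones within 8 mm of the blade's top) and the robot still holds the plunger at least 9.5 mm down of its 12 mm (all of step 1 and value of joint plunger above 0.0095 m and contact force between any of the fingers, the arm and sharpener above 3 N); the arm keeps its last pose, push and grip.
It fails at once if the sharpener was dropped, rammed or leaned on so that it met the slicer with more than 80 N (contact force between sharpener and slicer above 80 N).
It fails at once if the salami, the jar or the cheese was moved by more than 30 mm (distance of any of salami, jar, cheese from where it was at the start of the episode above 0.03 m).
It also fails if it takes over 48 s, if anything falls off the work surface, if the arm or the gripper's body presses on something with over 40 N, if the wrist force passes 120 N, or if a joint passes its speed limit or range.

## Working session

There is one attempt and no reset: what is moved stays moved. The work goes in short steps, Python scripts to look and compute and a tool call to move; the robot and the scene stay as the last step left them, time stands still between calls to the robot, and variables do not carry over. Pictures are saved under pics/ and viewed, at most 10 in all, crops included, and the job is handed in when it is done.

Besides the shell and the picture viewer there is one more tool, called in YAML: its name, and indented under it one key for each argument. jog_arm: Moves the arm, as the interface text tells. Its arguments: {"type":"object","properties":{"plan":{"type":"string"},"grip_force":{"type":"number"}},"required":["plan"]}

```bash
mkdir -p pics
cat > h.py <<'E'
import numpy as np, cv2
from rig import env, imaging, job, models
def K(im):
    f=192/np.tan(np.radians(im["fov_y"])/2); return np.array([[f,0,im["cx"]],[0,f,im["cy"]],[0,0,1.]])
def pts(im,px,d=None):
    px=np.asarray(px,float).reshape(-1,2)
    n=cv2.undistortPoints(px.reshape(-1,1,2),K(im),np.array(im["distortion"],float)).reshape(-1,2)
    if d is None: d=im["depth"][np.clip(px[:,1].round().astype(int),0,383),np.clip(px[:,0].round().astype(int),0,511)]
    c=np.c_[n,np.ones(len(n))]*np.asarray(d).reshape(-1,1)
    T=im["world_from_camera"]; return c@T[:3,:3].T+T[:3,3]
def cloud(im,mask):
    v,u=np.nonzero(mask&(im["depth"]>0)); return pts(im,np.c_[u,v]),np.c_[u,v]
def plane(im,px,z):
    a=pts(im,px,[1.0])[0]; o=im["world_from_camera"][:3,3]; return o+(a-o)*(z-o[2])/(a[2]-o[2])
E
python3 - <<'E'
from h import *
np.set_printoptions(precision=4,suppress=True)
print(env.tcp_to_grasp, env.observe())
out=[]
for c in ["scene","top","wrist"]:
    im=imaging.get_image(c); out.append(im)
    print(c,im["fov_y"],im["distortion"],im["world_from_camera"][:3,3])
    for q in ["sharpener","slicer","salami","jar","cheese"]:
        for r in models.outline_of(c,q)[:4]:
            P,_=cloud(im,r["region"])
            if len(P): print(q,round(r["confidence"],2),np.round(r["bbox"]),len(P),np.median(P,0),P.min(0),P.max(0))
    for q in ["seat","blade_top","stones","plunger_top","sharpener"]:
        for r in models.tip_of(c,q)[:4]: print(" ",q,round(r["confidence"],2),np.round(r["at"],1),pts(im,r["at"])[0])
p=[cv2.cvtColor(i["pixels"],cv2.COLOR_RGB2BGR) for i in out]
cv2.imwrite("pics/a.png",p[0]);cv2.imwrite("pics/b.png",p[1])
E
```

```text
-0.0187 {'time_s': 0.0, 'q': array([-82.4654,  21.8397,  74.3846,  -0.002 ,  83.8565, -12.3357]), 'qvel': array([ 0.0767, -0.018 ,  0.105 ,  0.0298, -0.0374, -0.0277]), 'joint_efforts': array([  0.0005, -44.8463, -23.1281,  -0.0001,   0.0048,   0.    ]), 'position': array([ 0.1869, -0.517 ,  0.2307]), 'tool_rot': array([[ 0.9405,  0.3399, -0.0002],
       [ 0.3399, -0.9405,  0.0014],
       [ 0.0003, -0.0014, -1.    ]]), 'ft_force': array([-0.4669, -0.7038,  0.2336]), 'wrist_torque': array([ 0.0173,  0.0427, -0.0174]), 'gripper_force': 0.0, 'grip_width': 0.08532886789822122}
scene 46.30045826259397 [-0.1413  0.      0.      0.      0.    ] [ 1.6451 -0.2447  1.0475]
sharpener 0.93 [179. 235.  31.  30.] 483 [ 0.6314 -0.3448  0.062 ] [ 0.5288 -0.3902 -0.0019] [ 0.6678 -0.3132  0.0946]
sharpener 0.79 [132. 236.  30.  40.] 912 [ 0.6501 -0.4986  0.0863] [ 0.5168 -0.5633 -0.0006] [ 0.7126 -0.4624  0.1283]
sharpener 0.67 [225. 221.  40.  38.] 782 [ 0.5989 -0.2269  0.081 ] [ 0.4419 -0.2696 -0.0032] [ 0.6166 -0.1524  0.1237]
slicer 0.98 [344. 213. 116. 124.] 8062 [0.6726 0.1655 0.0883] [ 0.257
[... 2006 characters left out ...]
 ]
  blade_top 0.65 [163.8 168.5] [0.6254 0.1944 0.1777]
  stones 0.95 [283.  184.3] [ 0.5873 -0.1626  0.0937]
  stones 0.8 [393.2 154.2] [ 0.6793 -0.5167  0.0946]
  stones 0.6 [347.2 167.2] [ 0.6455 -0.3718  0.0649]
  plunger_top 0.71 [304.5 187.1] [ 0.5737 -0.2278  0.1146]
  plunger_top 0.58 [340.4 176.4] [ 0.6111 -0.3446  0.0869]
  plunger_top 0.48 [396.1 170.7] [ 0.6195 -0.5136  0.1225]
  sharpener 0.91 [381.  178.4] [ 0.6019 -0.4726  0.0918]
  sharpener 0.78 [301.9 196. ] [ 0.5503 -0.2211  0.0878]
  sharpener 0.59 [336.9 181.1] [ 0.6003 -0.3363  0.0654]
  sharpener 0.46 [155.7 175.2] [0.6008 0.2123 0.1995]
wrist 67.62664666935882 [0.018 0.    0.    0.    0.   ] [ 0.2601 -0.4915  0.3758]
```

View pics/a.png

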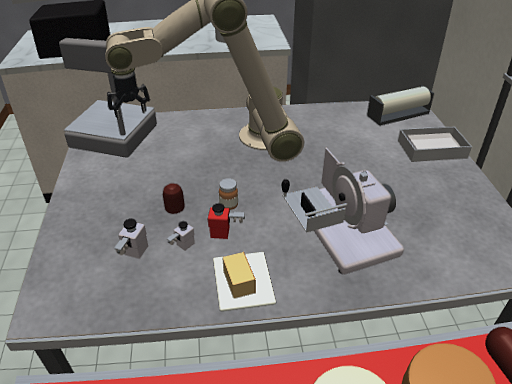

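View pics/b.png

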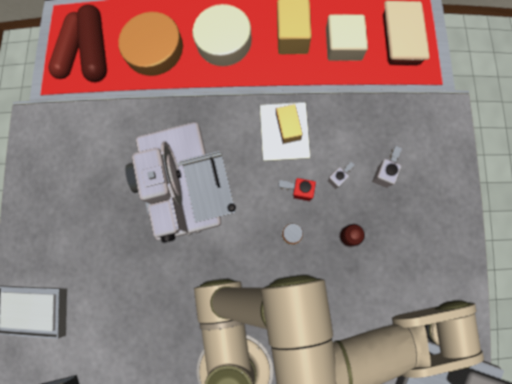

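The smaller grey sharpener is the middle one, at (180,235) in the scene view and (340,177) in the top view. Its cap is 88 mm high, which fits the 90 mm given. Its yoke points to the upper right in the top view. The red one is at (304,188) and the big one at (389,170). The slicer's post is at about (154,174), with the product table on the right. I'll move above the sharpener and look from there.

jog_arm:
  plan: "0 0 0 3.8 -0.15 -0.2 0; 0 0 0 3.8 -0.15 -0.2 0; 0 0 0 3.8 -0.15 -0.2 0; 0 0 0 3.8 -0.15 -0.2 0; 0 0 0 3.8 -0.15 -0.2 0; 0 0 0 3.8 -0.15 -0.2 0; 0 0 0 3.8 -0.15 -0.2 0; 0 0 0 3.8 -0.15 -0.2 0; 0 0 0 3.8 -0.15 -0.2 0; 0 0 0 3.8 -0.15 -0.2 0"

```text
time_s: 2.48
position: [0.5409, -0.3728, 0.2515]
tool_rot: [[0.94, 0.34, -0.0], [0.34, -0.94, -0.0], [-0.0, 0.0, -1.0]]
ft_force: [0.4, 0.1, 0.7]
grip_width: 0.0854
gripper_force: 0.0
```

jog_arm:
  plan: "0 0 0 3.8 -0.15 -0.2 0; 0 0 0 3.8 -0.15 -0.2 0; 0 0 -7.1 0 0 0 0; 0 0 -7.1 0 0 0 0; 0 0 -7.1 0 0 0 0; 0 0 -7.1 0 0 0 0; 0 0 -7.1 0 0 0 0; 0 0 -7.1 0 0 0 0; 0 0 -7.1 0 0 0 0; 0 0 -7.1 0 0 0 0"

```text
time_s: 3.32
position: [0.6097, -0.3453, 0.2551]
tool_rot: [[0.225, 0.974, -0.0], [0.974, -0.225, 0.0], [0.0, -0.0, -1.0]]
ft_force: [-0.4, 1.2, -0.4]
grip_width: 0.0858
gripper_force: 0.0
```

jog_arm:
  plan: "0 0 -7.1 0 0 0 0; 0 0 -7.1 0 0 0 0; 0 0 -7.1 0 0 0 0; 0 0 -7.1 0 0 0 0; 0 0 -7.1 0 0 0 0; 0 0 -7.1 0 0 0 0; 0 0 -7.1 0 0 0 0; 0 0 -7.1 0 0 0 0; 0 0 -7.1 0 0 0 0; 0 0 0 0 0 0 0"

```text
time_s: 4.15
position: [0.6097, -0.3453, 0.2551]
tool_rot: [[-0.775, 0.632, -0.0], [0.632, 0.775, 0.0], [0.0, -0.0, -1.0]]
ft_force: [0.6, 0.0, -0.2]
grip_width: 0.0857
gripper_force: 0.0
```

Run:
```python
from h import *
np.set_printoptions(precision=4,suppress=True)
o=env.observe(); print(o["time_s"],o["q"],o["position"],o["tool_rot"][:,0])
im=imaging.get_image("wrist"); np.savez("w1.npz",d=im["depth"],T=im["world_from_camera"])
print(im["world_from_camera"])
for r in models.outline_of("wrist","sharpener")[:4]:
    P,_=cloud(im,r["region"]); print(round(r["confidence"],2),np.round(r["bbox"]),len(P),np.median(P,0))
    for lo,hi in((.064,.076),(.084,.096)):
        Q=P[(P[:,2]>lo)&(P[:,2]<hi)]
        if len(Q)>20: print("  ",lo,len(Q),Q[:,:2].mean(0),cv2.minAreaRect((Q[:,:2]*1000).astype(np.float32)))
for q in ["stones","plunger_top","sharpener"]:
    for r in models.tip_of("wrist",q)[:4]: print(" ",q,round(r["confidence"],2),np.round(r["at"],1),pts(im,r["at"])[0], plane(im,r["at"],{"stones":.048,"plunger_top":.09,"sharpener":0}[q]))
cv2.imwrite("pics/c.png",cv2.cvtColor(im["pixels"],cv2.COLOR_RGB2BGR))
```

```text
4.15 [-39.1789  37.6068  42.7772  -0.0006  99.6334 -90.0047] [ 0.6097 -0.3453  0.2551] [-0.7752  0.6317  0.0003]
[[ 0.6328  0.7387  0.2322  0.5501]
 [ 0.7743 -0.6033 -0.1909 -0.297 ]
 [-0.0009  0.3006 -0.9538  0.3996]
 [ 0.      0.      0.      1.    ]]
0.61 [173. 265.  71. 116.] 3762 [ 0.6329 -0.4866  0.0897]
   0.064 367 [ 0.6286 -0.4857] ((645.8817749023438, -493.65911865234375), (54.217220306396484, 119.17252349853516), 82.73014831542969)
   0.084 1318 [ 0.6478 -0.5017] ((649.8577270507812, -502.78021240234375), (58.04873275756836, 123.22516632080078), 74.70379638671875)
0.61 [264. 191.  31.  58.] 950 [ 0.6239 -0.3529  0.0906]
   0.064 352 [ 0.6454 -0.377 ] ((645.4882202148438, -376.5268859863281), (17.44155502319336, 37.01854705810547), 44.4083137512207)
   0.084 535 [ 0.6143 -0.3431] ((614.4216918945312, -343.13665771484375), (29.06278419494629, 27.827661514282227), 51.213253021240234)
0.57 [345.  72. 126.  93.] 5368 [ 0.5801 -0.2264  0.0918]
   0.064 139 [ 0.5787 -0.2174] ((576.2645263671875, -212.16983032226562), (104.64789581298828, 52.89780807495117), 83.74071502685547)
   
[... 407 characters left out ...]
594, 28.674968719482422), 65.39093017578125)
  stones 0.93 [258.1 205.9] [ 0.644  -0.3761  0.0715] [ 0.6507 -0.3817  0.048 ]
  stones 0.74 [192.2 293.5] [ 0.6779 -0.5124  0.0892] [ 0.6948 -0.541   0.048 ]
  stones 0.66 [378.1  48.4] [ 0.586  -0.1781  0.0912] [ 0.591  -0.1614  0.048 ]
  plunger_top 0.96 [261.3 173.8] [ 0.6114 -0.3446  0.0909] [ 0.6115 -0.3448  0.09  ]
  plunger_top 0.84 [337.2  75.5] [ 0.5783 -0.2287  0.1176] [ 0.5811 -0.222   0.09  ]
  sharpener 0.7 [185. 230.] [ 0.6094 -0.4628  0.0803] [ 0.6242 -0.5045 -0.    ]
  sharpener 0.66 [261.1 159.7] [ 0.602  -0.3371  0.0716] [ 0.6133 -0.3459  0.    ]
  sharpener 0.56 [311.5  82.3] [ 0.5698 -0.2459  0.0916] [ 0.5757 -0.2307  0.    ]
```

View pics/c.png

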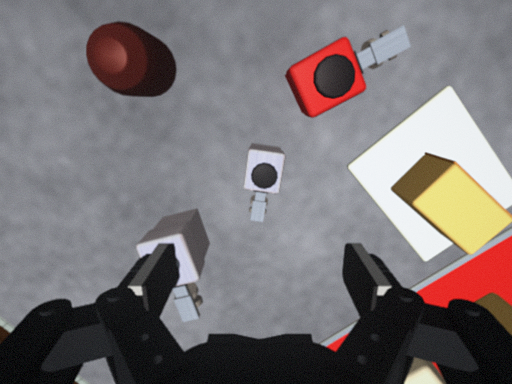

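The wrist view shows the target at (264,172) with its yoke pointing down to (259,206). The red one (330,75), the big one (175,240) and the salami (130,60) are all clear of it. The cap centre and the head's 44 mm rectangle agree on an axis at (0.6145, -0.3432), with sharpener x at 42.5°. I'll turn, shift and go down.

jog_arm:
  plan: "0 0 4.2 0 0 0 0; 0 0 4.1 0 0 0 0; 0 0 0 -0.17 0.5 2.5 0; 0 0 0 0 0 3 0; 0 0 0 0 0 3 0; 0 0 0 0 0 3 0; 0 0 0 0 0 2 0; 0 0 0 0 0 0 0"

```text
time_s: 5.07
position: [0.6129, -0.342, 0.1153]
tool_rot: [[-0.671, 0.741, -0.007], [0.741, 0.671, 0.006], [0.009, -0.001, -1.0]]
ft_force: [-0.3, 0.2, -0.6]
grip_width: 0.0854
gripper_force: 0.0
```

Run:
```python
from h import *
np.set_printoptions(precision=4,suppress=True)
o=env.observe(); print(o["time_s"],o["position"],o["tool_rot"])
im=imaging.get_image("wrist")
R=o["tool_rot"];p=o["position"]
for q in ["plunger_top","stones"]:
    for r in models.tip_of("wrist",q)[:2]: 
        w=pts(im,r["at"])[0]; print(q,round(r["confidence"],2),np.round(r["at"]),w,R.T@(w-p))
v,u=np.nonzero(im["depth"]>0); P=cloud(im,im["depth"]>0)[0]; L=(P-p)@R
n=(np.abs(L[:,1])<.036)&(L[:,0]>-.085)&(L[:,0]<.05)
for lo,hi in((.06,.078),(.084,.096)):
    Q=L[n&(P[:,2]>lo)&(P[:,2]<hi)]*1000
    if len(Q)>20: print(lo,len(Q),Q[:,:2].mean(0),np.percentile(Q[:,:2],[1,99],axis=0),cv2.minAreaRect(Q[:,:2].astype(np.float32)))
cv2.imwrite("pics/d.png",cv2.cvtColor(im["pixels"],cv2.COLOR_RGB2BGR))
```

```text
5.0667 [ 0.6129 -0.342   0.1153] [[-0.6714  0.7411 -0.0069]
 [ 0.7411  0.6714  0.0055]
 [ 0.0087 -0.0014 -1.    ]]
plunger_top 0.87 [371.  27.] [ 0.5771 -0.2302  0.1183] [ 0.1069  0.0485 -0.0022]
plunger_top 0.72 [257. 231.] [ 0.6139 -0.3455  0.0914] [-0.0035 -0.0016  0.0238]
stones 0.96 [262. 270.] [ 0.6446 -0.3749  0.0698] [-0.0461  0.0015  0.045 ]
stones 0.7 [260. 194.] [ 0.6024 -0.3308  0.0719] [ 0.0149 -0.0003  0.0435]
0.06 3509 [-9.304   0.6363] [[-65.5951 -20.7609]
 [ 21.6032  21.9169]] ((-22.961240768432617, 0.9416408538818359), (44.02971649169922, 89.819091796875), 89.2227783203125)
0.084 1547 [-1.6251  0.6148] [[-16.0058 -12.8328]
 [ 11.1185  14.2194]] ((-2.578798294067383, 0.45001888275146484), (28.55940055847168, 29.279827117919922), 2.3129148483276367)
```

View pics/d.png

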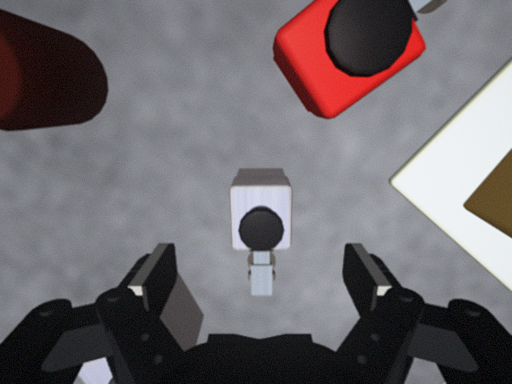

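The sharpener is centred between the fingers at (261,230), and its yoke points straight back to (262,275). The remaining offset is about 2.5 mm in tool x. I'll go down and grip.

jog_arm:
  plan: "0 0 0 -0.25 0.06 1.5 0; 0 0 0 0 0 2 0; 0 0 0 0 0 2 0; 0 0 0 0 0 1.5 0; 0 0 0 0 0 1 0; 0 0 0 0 0 0.5 0; 0 0 0 0 0 0 0; 0 0 0 0 0 0 0"
  grip_force: 40

```text
time_s: 5.88
position: [0.6172, -0.3451, 0.0367]
tool_rot: [[-0.673, 0.74, 0.002], [0.74, 0.673, -0.001], [-0.002, 0.0, -1.0]]
ft_force: [0.6, -0.1, -0.2]
grip_width: 0.0857
gripper_force: 0.0
```

jog_arm:
  plan: "0 0 0 0 0 0 80; 0 0 0 0 0 0 110; 0 0 0 0 0 0 150; 0 0 0 0 0 0 200; 0 0 0 0 0 0 200; 0 0 0 0 0 0 200; 0 0 0 0 0 0 200; 0 0 0 0 0 0 200"
  grip_force: 40

```text
time_s: 6.55
position: [0.6168, -0.345, 0.0361]
tool_rot: [[-0.673, 0.74, 0.001], [0.74, 0.673, -0.001], [-0.001, 0.0, -1.0]]
ft_force: [-2.2, -0.6, 6.4]
grip_width: 0.0436
gripper_force: 42.4
```

jog_arm:
  plan: "0 0 0 0 0 -1 200; 0 0 0 0 0 -2 200; 0 0 0 0 0 -3 200; 0 0 0 0 0 -4 200; 0 0 0 0 0 -4 200; 0 0 0 0 0 -4 200; 0 0 0 0 0 -4 200; 0 0 0 0 0 -4 200; 0 0 0 0 0 -4 200; 0 0 0 0 0 0 200"
  grip_force: 60

```text
time_s: 7.38
position: [0.6171, -0.3448, 0.3445]
tool_rot: [[-0.673, 0.74, 0.011], [0.74, 0.673, -0.009], [-0.014, 0.002, -1.0]]
ft_force: [0.2, -0.5, -3.4]
grip_width: 0.0432
gripper_force: 62.9
```

jog_arm:
  plan: "0 0 4 0 0 0 200; 0 0 6 0 0 0 200; 0 0 6 0 0 0 200; 0 0 6 0 0 0 200; 0 0 6 0 0 0 200; 0 0 0 1.4 0.4 0 200; 0 0 0 3 0.8 0 200; 0 0 0 3.4 0.9 0 200; 0 0 0 3.4 0.9 0 200; 0 0 0 3.4 0.9 0 200"

```text
time_s: 8.22
position: [0.6178, -0.1918, 0.3339]
tool_rot: [[-0.246, 0.969, -0.003], [0.969, 0.246, 0.002], [0.002, -0.002, -1.0]]
ft_force: [0.4, 1.4, -5.2]
grip_width: 0.043
gripper_force: 62.6
```

jog_arm:
  plan: "0 0 0 3.4 0.9 0 200; 0 0 0 3.4 0.9 0 200; 0 0 0 3.4 0.9 0 200; 0 0 0 3.4 0.9 0 200; 0 0 0 3.4 0.9 0 200; 0 0 0 3.4 0.9 0 200; 0 0 0 3.4 0.9 0 200; 0 0 0 3.4 0.9 0 200; 0 0 0 3 0.8 0 200; 0 0 0 0 0 0 200"

```text
time_s: 9.05
position: [0.6204, 0.1246, 0.334]
tool_rot: [[-0.253, 0.968, -0.003], [0.968, 0.253, 0.002], [0.003, -0.002, -1.0]]
ft_force: [-0.6, -0.6, -4.1]
grip_width: 0.0431
gripper_force: 62.7
```

Run:
```python
from h import *
np.set_printoptions(precision=4,suppress=True)
o=env.observe(); print(o["time_s"],o["q"],o["position"],o["tool_rot"],o["grip_width"])
for c in ["wrist","top","scene"]:
    im=imaging.get_image(c)
    print(c)
    for q,z in [("seat",.2),("blade_top",.245),("stones",0),("plunger_top",0),("sharpener",0)]:
        for r in models.tip_of(c,q)[:2]: print(" ",q,round(r["confidence"],2),np.round(r["at"],1),pts(im,r["at"])[0],plane(im,r["at"],z) if z else "")
    if c=="wrist": cv2.imwrite("pics/e.png",cv2.cvtColor(im["pixels"],cv2.COLOR_RGB2BGR)); np.savez("w2.npz",**{k:np.asarray(v) for k,v in im.items()})
```

```text
9.05 [  0.6016  28.584   46.66     0.1358 104.9322 -13.9975] [0.6204 0.1246 0.334 ] [[-0.2526  0.9676 -0.0031]
 [ 0.9676  0.2526  0.0023]
 [ 0.003  -0.0024 -1.    ]] 0.04311990288436838
wrist
  seat 0.66 [263.2  71.4] [0.598  0.2214 0.2247] [0.5976 0.2236 0.2   ]
  blade_top 0.78 [267.5 136.8] [0.614  0.1734 0.2456] [0.6141 0.1734 0.245 ]
  blade_top 0.41 [308.6 324.5] [ 0.786  -0.1587  0.0473] [0.7015 0.0051 0.245 ]
  stones 0.58 [267.2 139.7] [0.6161 0.1673 0.2133] 
  stones 0.45 [200.8 311.7] [0.5996 0.1364 0.408 ] 
  sharpener 0.9 [258.6 218.9] [0.6134 0.1502 0.3612] 
  sharpener 0.25 [128.4 281.4] [0.5704 0.1242 0.3868] 
top
  seat 0.83 [154.1 173.2] [0.5184 0.1    0.6092] [0.6068 0.2172 0.2   ]
  blade_top 0.74 [164.7 170.4] [0.5294 0.0861 0.583 ] [0.6046 0.174  0.245 ]
  stones 0.73 [286.4 184.5] [ 0.588  -0.1736  0.0855] 
  stones 0.59 [192.5 149.1] [0.6306 0.0718 0.3698] 
  plunger_top 0.79 [395.3 167.1] [ 0.6307 -0.5116  0.1235] 
  plunger_top 0.65 [304.8 186.2] [ 0.5755 -0.2284  0.1203] 
  sharpener 0.84 [302.2 190.9] [ 0.5613 -0.2201  0.1191] 
  sharpener 0.72 [381.3 178.6] [ 0.6022 -0.4749  0.0866] 
scene
  seat 0.56 [363.7 179.4] [0.6108 0.2206 0.2093] [0.5994 0.2258 0.2   ]
  stones 0.97 [322.1 146.1] [0.649  0.0636 0.3679] 
  stones 0.95 [238.3 216.8] [ 0.5987 -0.1677  0.0845] 
  plunger_top 0.66 [340.1 130.3] [0.6521 0.1077 0.4176] 
  plunger_top 0.66 [131.7 224. ] [ 0.6379 -0.4926  0.1251] 
  sharpener 0.88 [333.5 158.5] [0.644  0.1027 0.3199] 
  sharpener 0.81 [218.4 231.7] [ 0.6014 -0.2338  0.0286]
```

View pics/e.png

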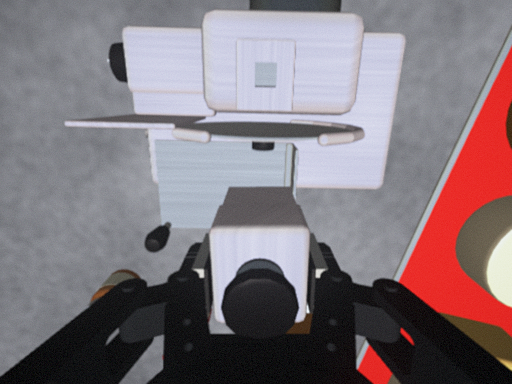

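The post top shows at about (265,74) on its square seat. The housing runs from about x=205 to 360, the blade and guard run along row 128, and the held sharpener is at (260,270). Next I'll fit the post, the slicer yaw and the sharpener in the hand.

Run:
```python
from h import *
np.set_printoptions(precision=2,suppress=True)
im={k:(v if v.ndim else v.item()) for k,v in np.load("w2.npz").items()}
o=env.observe();R=o["tool_rot"];p=o["position"]
vv,uu=np.mgrid[0:384,0:512]; m=(im["depth"]>0)
P,px=cloud(im,m); W=P*1000
def rect(sel,n):
    Q=W[sel]; r=cv2.minAreaRect(Q[:,:2].astype(np.float32)); print(n,len(Q),Q.mean(0),r)
box=lambda u0,u1,v0,v1:(px[:,0]>=u0)&(px[:,0]<=u1)&(px[:,1]>=v0)&(px[:,1]<=v1)
b=box(225,310,30,115)
print(np.histogram(W[b][:,2],bins=np.arange(180,240,4)))
rect(b&(W[:,2]>226),"post top"); rect(b&(W[:,2]>205),"post all")
rect(b&(W[:,2]>197)&(W[:,2]<203),"seat")
h=box(195,375,5,118); rect(h&(W[:,2]>188)&(W[:,2]<196),"housing")
# yaw via grey edges of seat / housing / base using line segments
g=cv2.cvtColor(im["pixels"],cv2.COLOR_RGB2GRAY)
ls=cv2.createLineSegmentDetector().detect(g)[0].reshape(-1,4)
for l in ls:
    L=np.hypot(l[2]-l[0],l[3]-l[1])
    if (L>35 or (L>9 and 225<l[0]<310 and 35<l[1]<112)) and l[1]<190 and 120<l[0]<410:
        mid=(l[:2]+l[2:])/2; z=pts(im,[mid])[0][2]
        z=.2 if .195<z<.21 else .23 if z>.22 and z<.235 else z
        a,c=plane(im,l[:2],z),plane(im,l[2:],z); d=c-a
        print(np.round(l),round(z,3),"ang",round((np.degrees(np.arctan2(d[1],d[0]))+45)%90-45,2),a[:2]*1000,c[:2]*1000)
# held sharpener in tool frame
L=(P-p)@R*1000
s=box(205,312,180,340)
print(np.histogram(L[s][:,2],bins=np.arange(-70,60,6)))
for lo,hi,n in((-38,-28,"head top"),(-60,-47,"cap")):
    Q=L[s&(L[:,2]>lo)&(L[:,2]<hi)]; print(n,len(Q),np.percentile(Q,[1,50,99],axis=0) if len(Q) else "",cv2.minAreaRect(Q[:,:2].astype(np.float32)) if len(Q) else "")
```

```text
(array([ 130,   99,  171, 2594,   91, 3482,    6,    0,    8,    9,  318,
        195,    0,    0]), array([180, 184, 188, 192, 196, 200, 204, 208, 212, 216, 220, 224, 228,
       232, 236]))
post top 2 [593.67 216.09 226.13] ((593.6708374023438, 216.08529663085938), (11.64974594116211, 0.0), 92.20388793945312)
post all 530 [600.11 220.45 223.55] ((600.2041015625, 220.75439453125), (17.702592849731445, 18.007919311523438), 13.680526733398438)
seat 3323 [600.19 221.15 201.73] ((600.3762817382812, 221.0047149658203), (51.37034225463867, 59.91654586791992), 13.200650215148926)
housing 10986 [615.31 242.69 193.41] ((611.8421020507812, 235.7678985595703), (144.21461486816406, 84.224609375), 13.45742416381836)
[121.  31. 128.  89.] 0.106 ang 13.28 [427.2  232.15] [441.76 170.47]
[254. 121. 307. 123.] 0.079 ang 11.87 [599.98 171.4 ] [670.11 186.14]
[296. 148. 292. 197.] 0.141 ang 11.97 [655.78 157.93] [668.39  98.49]
[194. 122. 253. 121.] 0.103 ang 15.99 [526.5  152.22] [598.64 172.89]
[356.  13. 206.   9.] 0.188 ang 13.39 [664.17 291.12] [535.48 260.48]
[139. 114. 203. 115.] 0.11 ang 13.18
[... 2054 characters left out ...]
.  42.] 0.195 ang 12.98 [573.53 210.78] [566.58 240.94]
(array([   3,    0, 3910,  441,  117, 3522, 3148,  537,  479,  407,  339,
          8,  178,  244,  217,  195,  187,  117,    0,    0,    0]), array([-70, -64, -58, -52, -46, -40, -34, -28, -22, -16, -10,  -4,   2,
         8,  14,  20,  26,  32,  38,  44,  50,  56]))
head top 6435 [[-13.61 -21.44 -37.04]
 [ 19.7    0.13 -34.02]
 [ 32.39  22.12 -28.65]] ((8.042598724365234, -0.32265663146972656), (50.0640754699707, 48.138771057128906), 0.6858055591583252)
cap 4342 [[ -4.22 -12.91 -55.48]
 [ 10.47   0.6  -54.13]
 [ 21.85  13.99 -48.28]] ((8.305602073669434, 0.3734092712402344), (28.767534255981445, 28.591672897338867), 76.28992462158203)
```

Run:
```python
from h import *
np.set_printoptions(precision=2,suppress=True)
im={k:(v if v.ndim else v.item()) for k,v in np.load("w2.npz").items()}
o=env.observe();R=o["tool_rot"];p=o["position"]
P,px=cloud(im,im["depth"]>0); L=(P-p)@R*1000
s=(px[:,0]>215)&(px[:,0]<303)&(px[:,1]>180)&(px[:,1]<340)
for z in range(-34,40,6):
    Q=L[s&(abs(L[:,2]-z)<3)&(L[:,0]>15)]
    if len(Q)>30: print(z,len(Q),np.median(Q,0),np.percentile(Q[:,0],[10,90]))
Q=L[s&(abs(L[:,2]+34)<5)&(L[:,0]<30)&(L[:,0]>-14)]
A=np.c_[Q[:,:2],np.ones(len(Q))]; print("head plane",np.linalg.lstsq(A,Q[:,2],rcond=None)[0])
Q=L[s&(abs(L[:,2]+54)<4)&(abs(L[:,0]-8)<11)]
A=np.c_[Q[:,:2],np.ones(len(Q))]; print("cap plane",np.linalg.lstsq(A,Q[:,2],rcond=None)[0])
# same in top and scene
for c in("top","scene"):
    im=imaging.get_image(c); P,_=cloud(im,im["depth"]>0); L=(P-p)@R*1000
    s=(abs(L[:,0])<70)&(abs(L[:,1])<22)&(L[:,2]<40)&(L[:,2]>-62); print(c,s.sum())
    for lo,hi in((-60,-48),(-38,-25),(-25,0),(0,38)):
        Q=L[s&(L[:,2]>lo)&(L[:,2]<hi)]
        if len(Q)>5: print(lo,len(Q),np.percentile(Q,[2,50,98],axis=0).tolist())
```

```text
-34 3464 [ 24.25   0.14 -34.15] [16.85 30.96]
-28 521 [ 32.12   0.06 -28.4 ] [31.67 32.53]
-22 439 [ 32.2    0.48 -22.08] [31.8  32.51]
-16 400 [ 32.2   -0.02 -16.02] [31.78 32.56]
-10 350 [32.22  0.21 -9.92] [31.82 32.59]
-4 154 [32.21 -0.57 -5.45] [31.76 32.51]
2 46 [29.49  1.81  4.48] [29.3  29.75]
8 255 [29.34 -0.13  7.9 ] [29.04 29.74]
14 229 [29.43  0.42 13.73] [29.1  29.69]
20 209 [29.43  0.41 19.79] [29.11 29.73]
26 201 [29.5  -0.83 26.08] [29.16 29.76]
32 157 [29.52  0.39 31.9 ] [29.17 29.82]
38 41 [29.47 -0.27 35.43] [29.24 29.62]
head plane [ -0.     0.   -34.37]
cap plane [  0.02   0.   -54.34]
top 156
-38 106 [[-61.52435095106929, -19.243424172548767, -36.21984440103917], [-43.080814365455176, -1.9908358709040033, -32.52863474774989], [-21.447798876229427, 8.181248058559063, -25.47478391874983]]
-25 25 [[-60.33799456355846, -21.60477783253435, -24.13611102987365], [-24.087792001442253, -9.583203866565862, -18.60501936248296], [-16.17090811730646, -1.204589599343342, -1.8765561615049027]]
0 24 [[-20.747844604940642, -20.794662359395716, 5.8577657936185945], [-18.764045520
[... 199 characters left out ...]
33073209647, 1.6370024436244501, -53.758974084970795], [11.419701073248008, 18.30532858918983, -48.55744521723007]]
-38 143 [[-60.202962925530855, -20.320055280412785, -36.535405475056784], [-22.90890430423521, 4.49331102370709, -32.95018462384478], [-1.9094869483974304, 20.7762155339241, -25.651814974040146]]
-25 85 [[-61.87887090947986, -7.3116875776401695, -24.682042140127233], [-24.210703955957772, 9.058513411139915, -16.111820786275157], [-0.8777519511725256, 21.574349684974152, -2.4281086922329074]]
0 144 [[-21.40383383963025, -16.187791027972946, 1.2867912129983032], [-17.773676536156465, 18.81989633926282, 18.729437428647913], [20.696398828615383, 21.681550829997, 35.88884890364223]]
```

The sharpener sits upright in the fingers. Its axis is 7.3 mm along tool x and its underside is 36 mm beyond the TCP. The post is at (0.6003, 0.2209) and the slicer yaw is 13.25°, both from the same camera. I'll move over the post and come down to about 10 mm above it, then check.

jog_arm:
  plan: "0 0 1.4 0 0 0 200; 0 0 0 1 0 0 200; 0 0 0 2 0.1 0 200; 0 0 0 2 0.1 0 200; 0 0 0 2 0.05 0 200; 0 0 0 1.5 0 0 200; 0 0 0 0.6 0 0 200; 0 0 0 0 0 0 200; 0 0 0 0 0 0 200"

```text
time_s: 10.8
position: [0.6038, 0.2079, 0.3353]
tool_rot: [[-0.223, 0.975, 0.0], [0.975, 0.223, -0.0], [-0.0, -0.0, -1.0]]
ft_force: [0.3, -0.6, -5.0]
grip_width: 0.0433
gripper_force: 62.7
```

jog_arm:
  plan: "0 0 0 0 0 1 200; 0 0 0 0 0 1.5 200; 0 0 0 0 0 1.5 200; 0 0 0 0 0 1.0 200; 0 0 0 0 0 0.5 200; 0 0 0 0 0 0 200; 0 0 0 0 0 0 200; 0 0 0 0 0 0 200"

```text
time_s: 11.47
position: [0.6041, 0.2078, 0.2813]
tool_rot: [[-0.222, 0.975, 0.002], [0.975, 0.222, 0.0], [-0.0, 0.002, -1.0]]
ft_force: [0.2, -0.2, -5.7]
grip_width: 0.0435
gripper_force: 62.7
```

```bash
cat > v.py <<'E'
from h import *
import sys
np.set_printoptions(precision=2,suppress=True)
o=env.observe();R=o["tool_rot"];p=o["position"]
print(o["time_s"],p*1000,"yaw",np.degrees(np.arctan2(R[1,1],R[0,1])),R[2],o["ft_force"])
im=imaging.get_image("wrist"); P,px=cloud(im,im["depth"]>0); L=(P-p)@R*1000
mid=(abs(L[:,1])<12)
for z in (-30,-20,-10,10,20,30):
    Q=L[mid&(abs(L[:,2]-z)<3)&(L[:,0]>15)&(L[:,0]<45)]
    if len(Q)>30: print("face",z,len(Q),np.median(Q,0))
W=P*1000
yaw=np.radians(13.25); S=np.c_[[np.cos(yaw),np.sin(yaw)],[-np.sin(yaw),np.cos(yaw)]]
Q=W[(abs(W[:,2]-201.5)<3)&(np.hypot(W[:,0]-600,W[:,1]-221)<45)]
q=(Q[:,:2]-[600.3,220.9])@S; print("seat plate rel. to est. post",len(q),np.percentile(q,[1,99],axis=0) if len(q) else "")
a=p[:2]*1000+R[:2,0]*7.3; print("axis rel post (slicer x,y)",(a-[600.3,220.9])@S)
cv2.imwrite(sys.argv[1],cv2.cvtColor(im["pixels"],cv2.COLOR_RGB2BGR))
E
python3 v.py pics/f.png
```

```text
11.4667 [604.11 207.78 281.34] yaw 12.84118128047942 [-0.  0. -1.] [ 0.23 -0.19 -5.74]
face -30 375 [ 26.29   0.31 -30.84]
face -20 259 [ 26.43  -0.16 -19.98]
face -10 203 [ 26.44   0.31 -10.06]
face 10 133 [23.54  0.32  9.97]
face 20 121 [23.53  0.32 19.71]
face 30 106 [23.53 -0.31 29.69]
seat plate rel. to est. post 2351 [[-25.58  -2.84]
 [ 25.12  30.09]]
axis rel post (slicer x,y) [ 0.75 -6.34]
```

View pics/f.png

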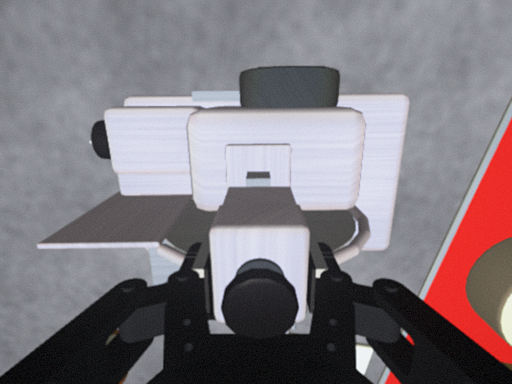

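The post is still showing at (258,180), ahead of the sharpener, so the sharpener is about 12 mm short. The earlier 7 mm in-hand offset came from reading while the arm was still moving. At rest it is 1.5 mm. The seat plate's edges confirm the post position. I'll correct.

jog_arm:
  plan: "0 0 -0.4 0.4 -0.08 0 200; 0 0 0 0.5 0 0 200; 0 0 0 0.31 0 0 200; 0 0 0 0 0 0.5 200; 0 0 0 0 0 0 200; 0 0 0 0 0 0 200; 0 0 0 0 0 0 200; 0 0 0 0 0 0 200"

```text
time_s: 12.18
position: [0.6003, 0.2196, 0.2754]
tool_rot: [[-0.229, 0.973, 0.0], [0.973, 0.229, 0.0], [-0.0, 0.0, -1.0]]
ft_force: [0.1, -0.3, -5.0]
grip_width: 0.0433
gripper_force: 62.7
```

```bash
sed -i 's/\*7\.3/*1.5/' v.py; python3 v.py pics/g.png
```

```text
12.1833 [600.26 219.6  275.38] yaw 13.25900698119762 [-0.  0. -1.] [ 0.14 -0.34 -5.01]
face -30 377 [ 26.31   0.3  -30.84]
face -20 242 [ 26.46  -0.16 -20.11]
face -10 203 [ 26.45   0.31 -10.11]
face 10 139 [23.49  0.31  9.85]
face 20 122 [23.49  0.32 19.72]
face 30 106 [23.52 -0.31 29.78]
seat plate rel. to est. post 1639 [[-25.57  11.03]
 [ 25.13  30.18]]
axis rel post (slicer x,y) [-0.34  0.25]
```

jog_arm:
  plan: "0 0 0 0 0.03 0.4 200; 0 0 0 0 0 0.4 200; 0 0 0 0 0 0.3 200; 0 0 0 0 0 0.3 200; 0 0 0 0 0 0.2 200; 0 0 0 0 0 0 200; 0 0 0 0 0 0 200"

```text
time_s: 12.82
position: [0.6005, 0.2198, 0.2593]
tool_rot: [[-0.23, 0.973, -0.0], [0.973, 0.23, -0.0], [-0.0, -0.0, -1.0]]
ft_force: [0.1, -0.2, -4.9]
grip_width: 0.0432
gripper_force: 62.7
```

jog_arm:
  plan: "0 0 0 0 0 0.3 200; 0 0 0 0 0 0.4 200; 0 0 0 0 0 0.4 200; 0 0 0 0 0 0.4 200; 0 0 0 0 0 0.3 200; 0 0 0 0 0 0.2 200; 0 0 0 0 0 0.1 200; 0 0 0 0 0 0 200; 0 0 0 0 0 0 200"

```text
time_s: 13.57
position: [0.6005, 0.2198, 0.2385]
tool_rot: [[-0.23, 0.973, 0.0], [0.973, 0.23, 0.0], [-0.0, 0.0, -1.0]]
ft_force: [-0.9, -0.1, -5.7]
grip_width: 0.043
gripper_force: 62.7
```

Smooth so far, with no load beyond the sharpener's own weight. Now the last 2 mm in small steps.

jog_arm:
  plan: "0 0 0 0 0 0.08 200; 0 0 0 0 0 0.06 200; 0 0 0 0 0 0.05 200; 0 0 0 0 0 0 200; 0 0 0 0 0 0 200"

```text
time_s: 13.98
position: [0.6005, 0.2198, 0.2364]
tool_rot: [[-0.23, 0.973, -0.0], [0.973, 0.23, -0.0], [-0.0, -0.0, -1.0]]
ft_force: [-0.4, -0.2, -5.7]
grip_width: 0.0433
gripper_force: 62.7
```

jog_arm:
  plan: "0 0 0 0 0 0.04 200; 0 0 0 0 0 0.04 200; 0 0 0 0 0 0 200; 0 0 0 0 0 0 200"

```text
time_s: 14.32
position: [0.6005, 0.2198, 0.2362]
tool_rot: [[-0.23, 0.973, 0.001], [0.973, 0.23, 0.0], [-0.0, 0.001, -1.0]]
ft_force: [-1.3, -0.4, 0.4]
grip_width: 0.0433
gripper_force: 63.0
```

It is seated: the 5.7 N that hung on the wrist is now carried by the slicer, at the expected 36 mm. Release, rise, shut.

jog_arm:
  plan: "0 0 0 0 0 0 90; 0 0 0 0 0 0 50; 0 0 0 0 0 0 0; 0 0 0 0 0 0 0; 0 0 0 0 0 0 0; 0 0 0 0 0 0 0; 0 0 0 0 0 0 0"

```text
time_s: 14.9
position: [0.6005, 0.2198, 0.2356]
tool_rot: [[-0.23, 0.973, 0.0], [0.973, 0.23, -0.0], [-0.0, 0.0, -1.0]]
ft_force: [0.0, 0.6, 0.4]
grip_width: 0.0855
gripper_force: 0.0
```

jog_arm:
  plan: "0 0 0 0 0 -0.5 0; 0 0 0 0 0 -1.5 0; 0 0 0 0 0 -2.5 0; 0 0 0 0 0 -2.5 0; 0 0 0 0 0 -1.5 0; 0 0 0 0.15 0 -0.5 0; 0 0 0 0 0 0 200; 0 0 0 0 0 0 255; 0 0 0 0 0 0 255; 0 0 0 0 0 0 255"

```text
time_s: 15.73
position: [0.5999, 0.2212, 0.3243]
tool_rot: [[-0.23, 0.973, -0.002], [0.973, 0.23, -0.0], [0.0, -0.002, -1.0]]
ft_force: [0.3, 0.4, 0.7]
grip_width: 0.039
gripper_force: 0.0
```

jog_arm:
  plan: "0 0 0 0 0 0 255; 0 0 0 0 0 0 255; 0 0 0 0 0 0 255; 0 0 0 0 0 0 255; 0 0 0 0 0 0 255; 0 0 0 0 0 0 255"

```text
time_s: 16.23
position: [0.6001, 0.2212, 0.3256]
tool_rot: [[-0.23, 0.973, 0.0], [0.973, 0.23, -0.0], [-0.0, 0.0, -1.0]]
ft_force: [-0.3, 0.2, 0.4]
grip_width: 0.0005
gripper_force: 0.0
```

Run:
```python
from h import *
np.set_printoptions(precision=2,suppress=True)
o=env.observe();R=o["tool_rot"];p=o["position"]; print(o["time_s"],p,o["ft_force"],o["grip_width"])
im=imaging.get_image("wrist"); P,px=cloud(im,im["depth"]>0); L=(P-p)@R*1000; W=P*1000
yaw=np.radians(13.25); S=np.c_[[np.cos(yaw),np.sin(yaw)],[-np.sin(yaw),np.cos(yaw)]]
q=(W[:,:2]-[600.3,220.9])@S; n=(abs(q[:,0])<40)&(abs(q[:,1])<40)
for lo,hi in((262,277),(284,296)):
    s=n&(W[:,2]>lo)&(W[:,2]<hi); Q=q[s]
    if len(Q): print(lo,len(Q),np.median(W[s][:,2]),np.percentile(Q,[1,99],axis=0))
cv2.imwrite("pics/k.png",cv2.cvtColor(im["pixels"],cv2.COLOR_RGB2BGR))
```

```text
16.2333 [0.6  0.22 0.33] [-0.34  0.2   0.39] 0.0005333737314360102
262 2288 271.3192095742492 [[-21.72 -22.21]
 [ 21.51  25.69]]
284 1260 291.5952658806125 [[-13.93  -7.81]
 [ 13.67  14.97]]
```

View pics/k.png

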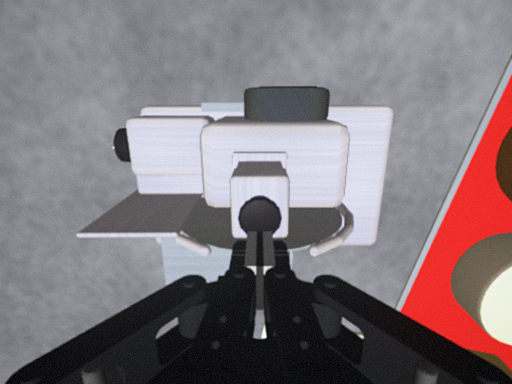

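The sharpener stands squarely on its seat, with its head at (260,205), its cap top at 291 mm and its axis on the post. The shut fingers are above the cap. Now I'll press.

jog_arm:
  plan: "0 0 0 0 0 0.6 255; 0 0 0 0 0 1 255; 0 0 0 0 0 1 255; 0 0 0 0 0 0.6 255; 0 0 0 0 0 0.3 255; 0 0 0 0 0 0.3 255; 0 0 0 0 0 0.2 255; 0 0 0 0 0 0 255; 0 0 0 0 0 0 255"

```text
time_s: 17.03
position: [0.6001, 0.2213, 0.2869]
tool_rot: [[-0.23, 0.973, 0.002], [0.973, 0.23, 0.0], [-0.0, 0.002, -1.0]]
ft_force: [-2.3, -0.6, 5.9]
grip_width: 0.0001
gripper_force: 2.8
```

Touching at 5.9 N, with the plunger about 3 mm down.

jog_arm:
  plan: "0 0 0 0 0 0.2 255; 0 0 0 0 0 0.2 255; 0 0 0 0 0 0.2 255; 0 0 0 0 0 0.1 255; 0 0 0 0 0 0 255; 0 0 0 0 0 0 255"

```text
time_s: 17.53
position: [0.6001, 0.2213, 0.2804]
tool_rot: [[-0.23, 0.973, 0.003], [0.973, 0.23, 0.0], [-0.0, 0.003, -1.0]]
ft_force: [-2.9, -0.1, 8.1]
grip_width: 0.0002
gripper_force: 3.9
```

jog_arm:
  plan: "0 0 0 0 0 0.1 255; 0 0 0 0 0 0.08 255; 0 0 0 0 0 0 255; 0 0 0 0 0 0 255; 0 0 0 0 0 0 255"

```text
time_s: 17.95
position: [0.6001, 0.2213, 0.2788]
tool_rot: [[-0.23, 0.973, 0.003], [0.973, 0.23, 0.0], [-0.0, 0.003, -1.0]]
ft_force: [-3.7, -0.1, 8.6]
grip_width: -0.0
gripper_force: 4.2
```

jog_arm:
  plan: "0 0 0 0 0 0.05 255; 0 0 0 0 0 0.05 255; 0 0 0 0 0 0 255; 0 0 0 0 0 0 255; 0 0 0 0 0 0 255"

```text
time_s: 18.37
position: [0.6002, 0.2213, 0.2781]
tool_rot: [[-0.23, 0.973, 0.003], [0.973, 0.23, 0.0], [-0.0, 0.003, -1.0]]
ft_force: [-2.9, -0.8, 9.6]
grip_width: 0.0003
gripper_force: 4.8
```

jog_arm:
  plan: "0 0 0 0 0 0.03 255; 0 0 0 0 0 0 255; 0 0 0 0 0 0 255; 0 0 0 0 0 0 255"

```text
time_s: 18.7
position: [0.6002, 0.2213, 0.2781]
tool_rot: [[-0.23, 0.973, 0.004], [0.973, 0.23, 0.001], [-0.0, 0.004, -1.0]]
ft_force: [-4.5, -0.4, 11.2]
grip_width: 0.0003
gripper_force: 5.5
```

The position has stopped at 0.2781 while the force rises to 11 N, so the plunger is on its stop. I'll check that the sharpener is still home, then hand in.

Run:
```python
from h import *
np.set_printoptions(precision=2,suppress=True)
im=imaging.get_image("wrist"); P,px=cloud(im,im["depth"]>0); W=P*1000
yaw=np.radians(13.25); S=np.c_[[np.cos(yaw),np.sin(yaw)],[-np.sin(yaw),np.cos(yaw)]]
q=(W[:,:2]-[600.3,220.9])@S; s=(abs(q[:,0])<24)&(q[:,1]>16)&(q[:,1]<28)&(W[:,2]>262)&(W[:,2]<277)
ok=s.sum()>50 and abs(np.median(W[s][:,2])-271.3)<3; print(s.sum(),np.median(W[s][:,2]),np.percentile(q[s],[1,99],axis=0),ok)
if ok: print(job.close_job())
```

```text
1570 271.0583120588475 [[-20.7   16.12]
 [ 20.8   25.74]] True
the job is handed in; nothing more can be done
None
```

The smaller grey sharpener is home on the post, with its yoke on the blade side. The arm is holding the plunger fully down with about 11 N, and the job is handed in; no verdict came back, and I didn't see the stones over the blade directly.

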